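# Start up the heating bath

### The arm

A 6-joint arm with a two-finger parallel gripper is mounted at the origin on the work surface. World frame = base frame: x ahead of the robot, y to its left, z up, the work surface at z = 0. Lengths are in m, angles in degrees, forces in N, time in s.
With the tool pointing down it reaches from about 0.35 to 0.875 m from the base axis. Payload 4.2 kg.
Tool frame: the origin (TCP) lies at the very end of the fingers, on their centre line; the grasp point (between the pads) lies behind it (r.grip_point_offset is the z of the grasp point in the tool frame, in m); z points along the fingers, y is the direction in which the jaws open and shut (so a half turn about z gives the same grasp; the last joint's range is limited). The gripper opens to 87 mm and grips with 3 to 60 N. Pads are 19 mm wide; open, the fingers measure 117 mm over their backs; the gripper's body (75 mm by 190 mm) begins 51 mm behind the grasp point.
Start: joints at [87.869, 22.042, 0.453, 0, -68.411, -14.817], TCP at [0.182, 0.598, 0.223] pointing down, gripper open.
Joint ranges: [-179.83, 179.83], [-69.29, 118.12], [-61.27, 80.66], [-181.25, 117.63], [-171.15, -9.14], [-177.46, 177.46]. Speed limits (degrees/s): [159.86, 159.86, 180, 180, 180, 180].

### API

Orientations are given as a 3x3 rotation matrix whose columns are the frame's x, y, z axes.
In Python, from station import r, capture, workorder gives the robot as it stands. The module is installed in compiled form; this text tells all that it offers.
- The arm moves only by the shell command python3 -m crank 'ROWS'. ROWS is JSON, a list of rows, each an object with "delta_rot": the turn, a rotation vector about the tool's x, y, z in rad, a list of three; "linear": the shift along the tool's x, y, z in m, a list of three; "gripper": the opening in per cent of the stroke, from 0 (shut) to 100 (fully open). A call has 1 to 10 rows; each row shifts and turns the commanded pose from where the row before left it, along the tool's axes as they then stand; what a row does not reach is not made up. A row lasts 1/8 s, in which the tool goes at most 62.5 mm and 10.7 degrees, less where a joint would pass 70% of its speed; a pose out of reach is approached as far as the arm can. A call is refused whole if a number of a shift passes 0.0625 or a number of a turn 0.188, either way. A call with a gripper value outside its range is refused whole. The fingers move at their own pace and stop on an object; the grip force is fixed at half the most. Time passes only in rows, so rows that do not move let the fingers close. It gives the time, the measured TCP pose, the force and the opening at its end, in the units of the state.
- r.sense(): the state, without advancing time (a new reading comes with each control period).
- capture(name): name is "scene" or "top"; returns a dict with "img" (400x640x3 uint8, blue, green, red), "fx", "fy", "cx", "cy" (pixels), "world_from_camera" (4x4, takes a point from camera to world coordinates). Camera axes: x right, y down, z forward; pixel columns grow to the right and rows downward; lengths in m; the calibration is good to about 2 mm. A picture is of the moment at which its call begins. There is no depth.
- workorder.finish_job(): hands the job in, once; it reports no verdict.
The state is a dict: "time_s": time; "joints": joint angles; "joint_velocities": joint speeds; "effort": joint torques, N m; "tcp_pos": TCP position; "ee_rot": TCP orientation; "wrist_force": force on the tool from outside, world axes, zero at the start; "moment": the same for the moment, N m; "gripper_width": opening from 0.0 (shut) to 1.0 (fully open).
Only numpy, scipy, OpenCV 4.12 (cv2) and the standard library are available. Lean on these libraries where they do the work, as an engineer would, in place of code of your own. Each camera call takes 0.05 s, during which the arm holds its last target.

### The job

Start the heating bath from its control deck by pressing with the fingertips: first tip the mains rocker fully over by pushing down its raised end, then push the long bar-shaped heater key fully in so that it stays in, and last press the round start key fully down and let it spring back up. Do not press the square key or work the controls out of order, and leave the jar, beaker and flask where they stand.

Things in the scene. Friction and masses are not known exactly. Their poses are not given: they have to be found in the camera images.
- console: white heating bath, fixed. Origin on the bench under the centre of its control deck (210 x 210 mm, flat top 100 mm above the bench); x away from the robot at yaw 0, y towards the tub. Tub with steel cover: 270 x 260 mm, centred at x +30, y +235 mm, top at 120 mm. The deck's four light-grey controls, in 5 mm high black frames, stand at x, y = +-40 mm, any control in any of the four places.
- rocker (a joint): tilt of the mains rocker, rad: 0 = off (its console -x end down, +x end raised), 0.4 = fully on (+x end down, that half then level). A grey V-shaped see-saw, 64 mm along console x, 46 mm wide, dark ribs on both halves, hinged in the middle; it stays where it is left; 4 to 5 N on the raised end moves it. It may start up to 0.04 from off.
- rocker_raised_end (a point): point on the face of the rocker's +x half, mid-width, 20 mm out from the hinge ridge; moves with the rocker. At 0 it is 24 mm above the deck, that half slopes up to +x by 0.4 rad and its end is 29 mm above the deck; fully over, the point is 16 mm above the deck and about 4 mm farther in console x.
- bar_key (a joint): how far the heater key is pushed in, m: 0 = out, 0.008 = fully in. It has no spring, stays where it is left, and slides down under about 5 N.
- bar_key_top (a point): centre of the top face of the heater key, a smooth grey bar 22 mm (console x) by 70 mm (console y); the face is 20 mm above the deck when out, 12 mm when in. Moves with the key.
- round_key (a joint): how far the start key is pressed, m: 0 = up, 0.008 = fully down; a spring pushes it back up (2 N at the top, 6 N fully down).
- round_key_top (a point): centre of the top face of the start key, a grey round key of 38 mm diameter; the face is 20 mm above the deck when up, 12 mm when down. Moves with the key.
- square_key (a joint): how far the square key is pressed, m: 0 = up; sprung like the start key. Not to be pressed.
- square_key_top (a point): centre of the top face of the square key, grey, 26 x 26 mm, 20 mm above the deck. Not to be pressed.
- jar_mid (a point): centre, half-way up, of a loose amber glass jar, 60 mm in diameter, 110 mm high, on the bench to the right of the deck. A bystander.
- beaker_mid (a point): centre, half-way up, of a loose glass beaker, 68 mm in diameter, 90 mm high, on the bench beyond the deck. A bystander.
- flask_mid (a point): centre, 50 mm above its foot, of a loose conical glass flask, 72 mm in diameter at the foot, 108 mm high, standing on the tub's cover. A bystander.

How it is judged (in metres and radians):
On the way, in this order (a step that is already met when the one before it is completed fails the run):
1. the mains rocker is tipped fully on (value of joint rocker above 0.34 rad), for 0.1 s.
2. the bar-shaped heater key is pushed fully in (value of joint bar_key above 0.0062 m), for 0.1 s.
3. the round start key is pressed fully down (value of joint round_key above 0.0062 m), for 0.1 s.
At the end, for the whole second after the job is handed in: The rocker is on (over 0.34 of 0.4 rad), the bar key is in (over 6.2 of 8 mm), the round key is back up and the square key up (both within 1.5 mm), and jar, beaker and flask stand upright within 20 mm of where they were (value of joint rocker above 0.34 rad and value of joint bar_key above 0.0062 m and value of joint each of round_key, square_key below 0.0015 m and distance of each of jar_mid, beaker_mid, flask_mid from where it was at the start of the episode below 0.02 m and angle between each of jar_mid, beaker_mid, flask_mid's own z axis and vertical below 0.2 rad); the robot touches nothing.
It fails at once if the heater key is pushed before the rocker is on (value of joint bar_key above 0.003 m and value of joint rocker below 0.34 rad).
It fails at once if the start key is pressed before the rocker is on and the heater key in (value of joint round_key above 0.003 m and (value of joint rocker below 0.34 rad or value of joint bar_key below 0.0062 m)).
It fails at once if the square key is pressed (value of joint square_key above 0.003 m).
It fails at once if the jar, beaker or flask is lifted, carried, shoved (20 mm) or tipped (distance of any of jar_mid, beaker_mid, flask_mid from where it was at the start of the episode above 0.02 m or angle between any of jar_mid, beaker_mid, flask_mid's own z axis and vertical above 0.2 rad).
It also fails if it takes over 43 s, if anything falls off the work surface, if the arm or the gripper's body presses on something with over 40 N, if the wrist force passes 120 N, or if a joint passes its speed limit or range.

## Working session

There is one attempt and no reset: what is moved stays moved. The work goes in short steps, Python scripts to look and compute and a shell command to move; the robot and the scene stay as the last step left them, time stands still between calls to the robot, and variables do not carry over. Pictures are saved under pics/ and viewed, and the job is handed in when it is done.

```bash
mkdir -p pics; ls
cat > h.py <<'E'
import numpy as np,cv2
from station import r,capture,workorder
def ray(c,u,v):
    T=np.array(c["world_from_camera"]);d=np.array([(u-c["cx"])/c["fx"],(v-c["cy"])/c["fy"],1.]);return T[:3,3],T[:3,:3]@d
def onz(c,u,v,z):
    o,d=ray(c,u,v);return o+d*(z-o[2])/d[2]
def pix(c,p):
    T=np.array(c["world_from_camera"]);q=T[:3,:3].T@(np.array(p)-T[:3,3]);return c["fx"]*q[0]/q[2]+c["cx"],c["fy"]*q[1]/q[2]+c["cy"]
E
python3 - <<'E'
from h import *
for n in("scene","top"):
    c=capture(n);cv2.imwrite(f"pics/{n}0.png",c["img"]);print(n,c["fx"],c["cx"],c["cy"]);print(np.round(c["world_from_camera"],3))
s=r.sense();print(s["time_s"],s["tcp_pos"],np.round(s["ee_rot"],3),s["wrist_force"],r.grip_point_offset)
E
```

```text
pics
scene 411.06271810250314 319.70266592660613 211.4295036632709
[[ 0.061  0.796 -0.602  1.104]
 [ 0.998 -0.056  0.027 -0.01 ]
 [-0.012 -0.603 -0.798  0.778]
 [ 0.     0.     0.     1.   ]]
top 421.9348748081086 325.9674004451321 191.41327608984577
[[ 1.500e-02 -9.900e-01  1.430e-01  4.740e-01]
 [-1.000e+00 -1.500e-02 -2.000e-03  1.000e-03]
 [ 4.000e-03 -1.430e-01 -9.900e-01  1.098e+00]
 [ 0.000e+00  0.000e+00  0.000e+00  1.000e+00]]
0.1 [0.18200126 0.59735176 0.22155072] [[ 0.957 -0.292 -0.   ]
 [-0.292 -0.957 -0.002]
 [ 0.     0.002 -1.   ]] [ 0.06639871  0.35127835 -0.70996171] -0.0187
```

View pics/scene0.png

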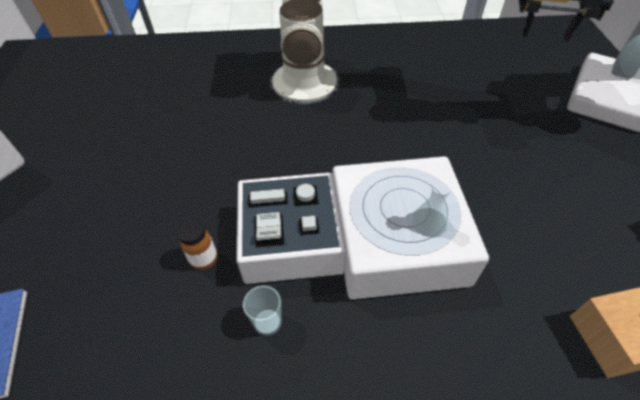

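View pics/top0.png

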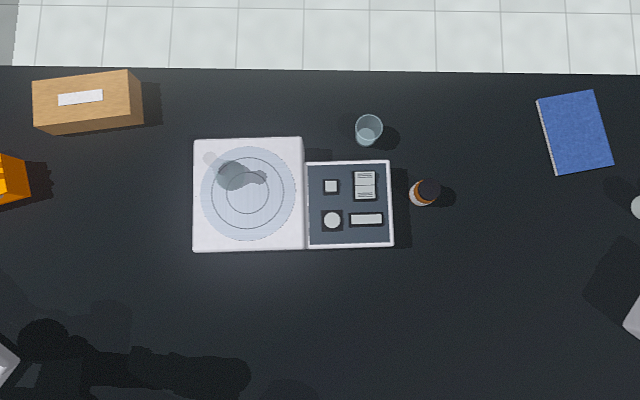

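The top view shows the rocker at about (364,185), the bar at (366,219), the round key at (332,219) and the square key at (331,186). In the scene view they are at (268,227), (268,196), (305,192) and (309,223). Next I'll segment them and triangulate.

Run:
```python
from h import *
boxes={"top":(300,155,100,100),"scene":(230,165,125,120)}
C={}
for n,(x,y,w,h) in boxes.items():
    c=capture(n);C[n]=c;im=c["img"]
    cv2.imwrite(f"pics/{n}z.png",cv2.resize(im[y:y+h,x:x+w],None,fx=5,fy=5,interpolation=cv2.INTER_CUBIC))
    g=cv2.cvtColor(im,cv2.COLOR_BGR2GRAY)
    m=((g>130)*255).astype(np.uint8)
    N,l,st,ce=cv2.connectedComponentsWithStats(m[y:y+h,x:x+w],connectivity=4)
    for i in range(1,N):
        if 30<st[i][4]<1500: print(n,st[i]+np.array([x,y,0,0,0]),np.round(ce[i]+[x,y],2))
```

```text
top [300 155   5  94 354] [301.45 206.23]
top [ 304  160   90   89 1331] [349.22 206.77]
top [355 171  20  28 489] [364.52 184.69]
top [325 181  12  11 127] [330.48 185.81]
top [324 212  16  16 203] [331.54 219.73]
top [351 214  31  10 283] [366.05 218.71]
scene [296 183  19  15 219] [305.09 190.52]
scene [250 189  35  12 323] [266.75 194.23]
scene [257 212  24  27 581] [268.22 224.83]
scene [302 215  14  13 158] [308.56 221.25]
```

View pics/topz.png

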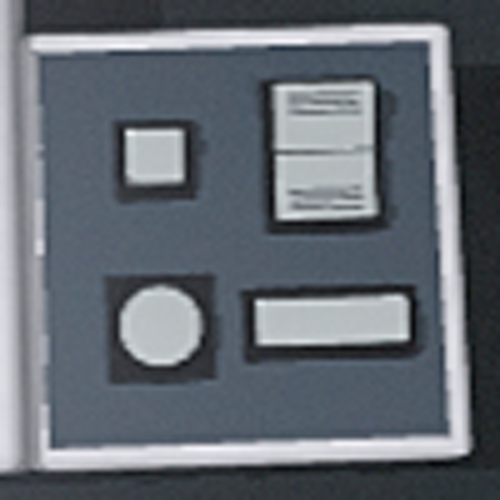

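View pics/scenez.png

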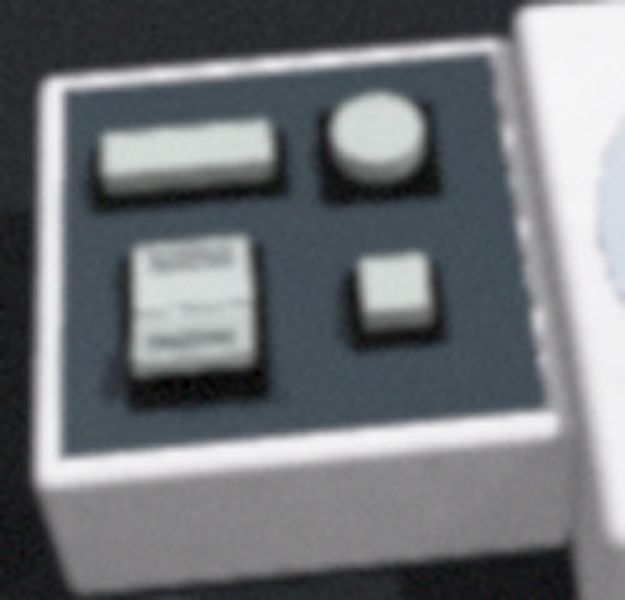

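```bash
cat >> h.py <<'E'
def tri(c1,p1,c2,p2):
    A=[];b=[]
    for c,p in((c1,p1),(c2,p2)):
        o,d=ray(c,*p);d=d/np.linalg.norm(d);P=np.eye(3)-np.outer(d,d);A.append(P);b.append(P@o)
    x=np.linalg.lstsq(np.vstack(A),np.hstack(b),rcond=None)[0];return x
E
python3 - <<'E'
from h import *
t=capture("top");s=capture("scene")
Z=lambda x0,y0,p:((x0+(p[0]+.5)/5-.5),(y0+(p[1]+.5)/5-.5))
P={"bar":((332,320),(186,150)),"round":((161,325),(378,133)),"sq":((155,156),(393,283)),"ridge":((324,151),(193,309)),
"c_far_r":((446,28),(37,487)),"c_near_r":((468,455),(45,78)),"barL":((255,322),(273,143)),"barR":((410,318),(100,157)),
"rk_far":((325,83),(197,372)),"rk_near":((327,217),(190,241)),"rk_farR":((373,83),(136,376)),"rk_farL":((276,83),(256,366))}
W={}
for k,(a,b) in P.items():
    pt=Z(300,155,a);ps=Z(230,165,b);x=tri(t,pt,s,ps);e=[np.subtract(pix(t,x),pt),np.subtract(pix(s,x),ps)]
    print(k,np.round(x,4),"top@.12",np.round(onz(t,*pt,.12),4)[:2],"scene@.12",np.round(onz(s,*ps,.12),4)[:2],"res",np.round(np.abs(e).max(),1))
E
```

```text
bar [ 0.5534 -0.0947  0.1171] top@.12 [ 0.5532 -0.0946] scene@.12 [ 0.5558 -0.0941] res 0.1
round [ 0.5499 -0.0148  0.1172] top@.12 [ 0.5497 -0.0152] scene@.12 [ 0.5522 -0.0142] res 0.2
sq [ 0.6291 -0.0114  0.1192] top@.12 [ 0.629  -0.0114] scene@.12 [ 0.6297 -0.0114] res 0.0
ridge [ 0.6333 -0.0909  0.1152] top@.12 [ 0.6326 -0.0907] scene@.12 [ 0.6367 -0.0901] res 0.1
c_far_r [ 0.698  -0.1519  0.0949] top@.12 [ 0.6925 -0.1485] scene@.12 [ 0.713  -0.1463] res 0.2
c_near_r [ 0.4923 -0.1602  0.0986] top@.12 [ 0.4919 -0.1572] scene@.12 [ 0.5116 -0.155 ] res 0.2
barL [ 0.5519 -0.0586  0.1169] top@.12 [ 0.5517 -0.0588] scene@.12 [ 0.5546 -0.058 ] res 0.2
barR [ 0.5548 -0.1306  0.1174] top@.12 [ 0.5546 -0.1308] scene@.12 [ 0.557  -0.1297] res 0.2
rk_far [ 0.6653 -0.0898  0.1185] top@.12 [ 0.6651 -0.0911] scene@.12 [ 0.6663 -0.0881] res 0.8
rk_near [ 0.6016 -0.0922  0.1178] top@.12 [ 0.6013 -0.0922] scene@.12 [ 0.6033 -0.0917] res 0.1
rk_farR [ 0.6656 -0.1128  0.1186] top@.12 [ 0.6654 -0.1138] scene@.12 [ 0.6666 -0.1114] res 0.6
rk_farL [ 0.6648 -0.0668  0.1195] top@.12 [ 0.6647 -0.068 ] scene@.12 [ 0.6651 -0.0655] res 0.6
```

Triangulated heights come out at 0.117–0.119 m, against 0.120 expected. The console yaw is about +2.4°, and the rocker's raised point is near (0.651, -0.090). I'll shut the fingers, rise above the flask and align the yaw.

```bash
python3 -m crank '[{"delta_rot":[0,0,0],"linear":[0,0,-0.03],"gripper":0},{"delta_rot":[0,0,-0.11],"linear":[0,0,-0.05],"gripper":0},{"delta_rot":[0,0,-0.12],"linear":[0,0,-0.05],"gripper":0},{"delta_rot":[0,0,-0.11],"linear":[0,0,-0.02],"gripper":0},{"delta_rot":[0,0,0],"linear":[0,0,0],"gripper":0}]'
python3 - <<'E'
from h import *
t=capture("top");print("flask foot",onz(t,232,176,.12))
s=r.sense();p=s["tcp_pos"];R=np.array(s["ee_rot"]);print(np.round(R,4));print(p,R.T@(np.array([.651,-.09,p[2]])-p),s["gripper_width"])
E
```

```text
time_s: 0.92
tcp_pos: [0.1822, 0.5983, 0.3743]
ee_rot: [[0.999, 0.043, 0.0], [0.043, -0.999, 0.004], [0.0, -0.004, -1.0]]
wrist_force: [-0.3, -1.3, -0.4]
gripper_width: 0.52
flask foot [0.64878659 0.22085882 0.12      ]
[[ 9.991e-01  4.220e-02 -7.000e-04]
 [ 4.220e-02 -9.991e-01  2.000e-04]
 [-6.000e-04 -3.000e-04 -1.000e+00]]
[0.18194913 0.59771918 0.37227985] [ 4.39578636e-01  7.06920639e-01 -4.72648484e-04] 0.468341407714975
```

```bash
python3 -m crank '[{"delta_rot":[0,0,0],"linear":[0.01,0.016,0],"gripper":0},{"delta_rot":[0,0,0],"linear":[0.025,0.04,0],"gripper":0},{"delta_rot":[0,0,0],"linear":[0.025,0.04,0],"gripper":0},{"delta_rot":[0,0,0],"linear":[0.025,0.04,0],"gripper":0},{"delta_rot":[0,0,0],"linear":[0.025,0.04,0],"gripper":0},{"delta_rot":[0,0,0],"linear":[0.025,0.04,0],"gripper":0},{"delta_rot":[0,0,0],"linear":[0.025,0.04,0],"gripper":0},{"delta_rot":[0,0,0],"linear":[0.025,0.04,0],"gripper":0},{"delta_rot":[0,0,0],"linear":[0.025,0.04,0],"gripper":0},{"delta_rot":[0,0,0],"linear":[0.025,0.04,0],"gripper":0}]'
python3 -m crank '[{"delta_rot":[0,0,0],"linear":[0.025,0.04,0],"gripper":0},{"delta_rot":[0,0,0],"linear":[0.025,0.04,0],"gripper":0},{"delta_rot":[0,0,0],"linear":[0.025,0.04,0],"gripper":0},{"delta_rot":[0,0,0],"linear":[0.025,0.04,0],"gripper":0},{"delta_rot":[0,0,0],"linear":[0.025,0.04,0],"gripper":0},{"delta_rot":[0,0,0],"linear":[0.025,0.04,0],"gripper":0},{"delta_rot":[0,0,0],"linear":[0.025,0.04,0],"gripper":0},{"delta_rot":[0,0,0],"linear":[0.01,0.016,0],"gripper":0},{"delta_rot":[0,0,0],"linear":[0,0,0],"gripper":0}]'
python3 - <<'E'
from h import *
s=r.sense();p=s["tcp_pos"];R=np.array(s["ee_rot"]);print(np.round(R,4));print(p,R.T@(np.array([.651,-.09,p[2]])-p),s["gripper_width"],s["wrist_force"])
E
```

```text
time_s: 2.22
tcp_pos: [0.4336, 0.2299, 0.3713]
ee_rot: [[0.999, 0.043, -0.002], [0.043, -0.999, -0.002], [-0.002, 0.002, -1.0]]
wrist_force: [1.1, -0.4, 0.0]
gripper_width: 0.002
time_s: 3.35
tcp_pos: [0.631, -0.0562, 0.3708]
ee_rot: [[0.999, 0.042, -0.003], [0.042, -0.999, -0.0], [-0.003, 0.0, -1.0]]
wrist_force: [-0.4, 0.1, -0.3]
gripper_width: 0.004
[[ 9.991e-01  4.160e-02 -3.200e-03]
 [ 4.160e-02 -9.991e-01 -2.000e-04]
 [-3.200e-03  1.000e-04 -1.000e+00]]
[ 0.63104996 -0.05620502  0.37083889] [ 1.85285178e-02  3.45947419e-02 -5.55689609e-05] 0.004489117595713858 [-0.44848339  0.13738513 -0.33225696]
```

```bash
python3 -m crank '[{"delta_rot":[0,0,0],"linear":[0.009,0.017,0.02],"gripper":0},{"delta_rot":[0,0,0],"linear":[0.0095,0.0176,0.04],"gripper":0},{"delta_rot":[0,0,0],"linear":[0,0,0.045],"gripper":0},{"delta_rot":[0,0,0],"linear":[0,0,0.045],"gripper":0},{"delta_rot":[0,0,0],"linear":[0,0,0.035],"gripper":0},{"delta_rot":[0,0,0],"linear":[0,0,0.02],"gripper":0},{"delta_rot":[0,0,0],"linear":[0,0,0],"gripper":0},{"delta_rot":[0,0,0],"linear":[0,0,0],"gripper":0}]'
python3 - <<'E'
from h import *
s=r.sense();p=s["tcp_pos"];R=np.array(s["ee_rot"]);print(p,R.T@(np.array([.651,-.09,p[2]])-p),s["wrist_force"])
for n,(x,y,w,h) in {"top":(270,130,150,120),"scene":(210,130,160,120)}.items():
    c=capture(n);print(n,pix(c,p));cv2.imwrite(f"pics/{n}1.png",cv2.resize(c["img"][y:y+h,x:x+w],None,fx=4,fy=4,interpolation=cv2.INTER_CUBIC))
E
```

```text
time_s: 4.35
tcp_pos: [0.6518, -0.0885, 0.1684]
ee_rot: [[0.999, 0.045, 0.001], [0.045, -0.999, -0.0], [0.001, 0.0, -1.0]]
wrist_force: [-0.2, 1.2, 0.2]
gripper_width: 0.008
[ 0.65179811 -0.08849837  0.16840304] [-8.64807075e-04  1.46423190e-03 -7.25693717e-07] [-0.16209687  1.2173793   0.17944449]
top (np.float64(365.4548070639511), np.float64(172.89020008264774))
scene (np.float64(265.991229570187), np.float64(217.95360382032734))
```

View pics/scene1.png

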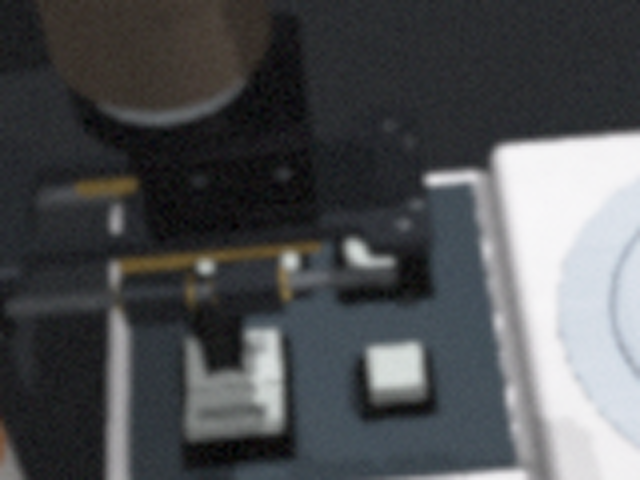

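The shut fingertips are at about (266,220), over the rocker's far half and matching the projected TCP of (266,218). I'll press down in small steps.

```bash
python3 -m crank '[{"delta_rot":[0,0,0],"linear":[0,0.001,0.015],"gripper":0},{"delta_rot":[0,0,0],"linear":[0,0,0.015],"gripper":0},{"delta_rot":[0,0,0],"linear":[0,0,0.006],"gripper":0},{"delta_rot":[0,0,0],"linear":[0,0,0.004],"gripper":0},{"delta_rot":[0,0,0],"linear":[0,0,0.004],"gripper":0},{"delta_rot":[0,0,0],"linear":[0,0,0.003],"gripper":0},{"delta_rot":[0,0,0],"linear":[0,0,0.003],"gripper":0},{"delta_rot":[0,0,0],"linear":[0,0,0],"gripper":0}]'
```

```text
time_s: 5.45
tcp_pos: [0.6519, -0.0897, 0.1178]
ee_rot: [[0.999, 0.044, 0.001], [0.044, -0.999, 0.0], [0.001, 0.0, -1.0]]
wrist_force: [1.6, 0.7, 2.0]
gripper_width: 0.003
```

```bash
python3 -m crank '[{"delta_rot":[0,0,0],"linear":[0,0,0.0015],"gripper":0},{"delta_rot":[0,0,0],"linear":[0,0,0],"gripper":0}]'
python3 -m crank '[{"delta_rot":[0,0,0],"linear":[0,0,0.0015],"gripper":0},{"delta_rot":[0,0,0],"linear":[0,0,0],"gripper":0}]'
```

```text
time_s: 5.7
tcp_pos: [0.6518, -0.0897, 0.1162]
ee_rot: [[0.999, 0.044, 0.001], [0.044, -0.999, 0.0], [0.001, 0.0, -1.0]]
wrist_force: [2.5, 0.2, 2.7]
gripper_width: 0.006
time_s: 5.95
tcp_pos: [0.6518, -0.0897, 0.116]
ee_rot: [[0.999, 0.045, 0.001], [0.045, -0.999, -0.0], [0.001, 0.0, -1.0]]
wrist_force: [0.6, 1.3, 7.2]
gripper_width: -0.0
```

```bash
python3 -m crank '[{"delta_rot":[0,0,0],"linear":[0,0,0.001],"gripper":0},{"delta_rot":[0,0,0],"linear":[0,0,0],"gripper":0}]'
python3 -m crank '[{"delta_rot":[0,0,0],"linear":[0,0,0.001],"gripper":0},{"delta_rot":[0,0,0],"linear":[0,0,0],"gripper":0},{"delta_rot":[0,0,0],"linear":[0,0,0],"gripper":0}]'
```

```text
time_s: 6.2
tcp_pos: [0.6518, -0.0897, 0.1159]
ee_rot: [[0.999, 0.045, 0.002], [0.045, -0.999, -0.001], [0.002, 0.001, -1.0]]
wrist_force: [-0.9, 1.1, 11.1]
gripper_width: 0.006
time_s: 6.58
tcp_pos: [0.6519, -0.0897, 0.1159]
ee_rot: [[0.999, 0.045, 0.002], [0.045, -0.999, -0.001], [0.002, 0.001, -1.0]]
wrist_force: [-3.0, 3.1, 14.0]
gripper_width: 0.002
```

The force climbs (7 → 11 → 14 N) while z stays at 0.116, so the rocker is at its stop. I'll lift, move over the bar key and check.

```bash
python3 -m crank '[{"delta_rot":[0,0,0],"linear":[0,0,-0.012],"gripper":0},{"delta_rot":[0,0,0],"linear":[0,0,-0.03],"gripper":0},{"delta_rot":[0,0,0],"linear":[-0.02,0,-0.015],"gripper":0},{"delta_rot":[0,0,0],"linear":[-0.04,0,0],"gripper":0},{"delta_rot":[0,0,0],"linear":[-0.0285,0.0007,0],"gripper":0},{"delta_rot":[0,0,0],"linear":[-0.01,0,0],"gripper":0},{"delta_rot":[0,0,0],"linear":[0,0,0],"gripper":0},{"delta_rot":[0,0,0],"linear":[0,0,0],"gripper":0}]'
python3 - <<'E'
from h import *
s=r.sense();p=s["tcp_pos"];R=np.array(s["ee_rot"]);print(p,R.T@(np.array([.5534,-.0947,p[2]])-p),s["wrist_force"])
for n,(x,y,w,h) in {"scene":(210,130,160,120)}.items():
    c=capture(n);print(n,pix(c,p));cv2.imwrite(f"pics/{n}2.png",cv2.resize(c["img"][y:y+h,x:x+w],None,fx=4,fy=4,interpolation=cv2.INTER_CUBIC))
E
```

```text
time_s: 7.58
tcp_pos: [0.5539, -0.0947, 0.1692]
ee_rot: [[0.999, 0.044, -0.0], [0.044, -0.999, -0.0], [-0.0, 0.0, -1.0]]
wrist_force: [-0.1, -0.0, 0.9]
gripper_width: 0.003
[ 0.5538513  -0.09467827  0.1692243 ] [-4.51820347e-04  1.74787050e-06  1.46192554e-07] [-0.06774606 -0.02618763  0.85200599]
scene (np.float64(263.6947173743551), np.float64(178.08095260491882))
```

View pics/scene2.png

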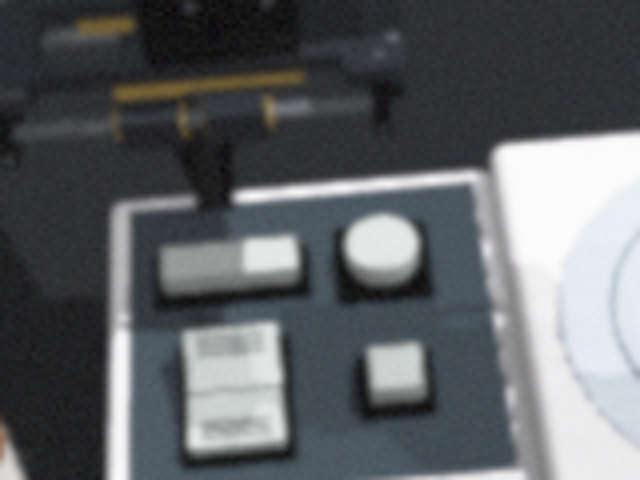

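The rocker's far half (zoom y 390–455) now lies flat with its end face nearly gone, so it is on. The fingertips are over the bar. Next I press the bar; fully in means z ≈ 0.112.

```bash
python3 -m crank '[{"delta_rot":[0,0,0],"linear":[0,0,0.018],"gripper":0},{"delta_rot":[0,0,0],"linear":[0,0,0.018],"gripper":0},{"delta_rot":[0,0,0],"linear":[0,0,0.008],"gripper":0},{"delta_rot":[0,0,0],"linear":[0,0,0.004],"gripper":0},{"delta_rot":[0,0,0],"linear":[0,0,0.004],"gripper":0},{"delta_rot":[0,0,0],"linear":[0,0,0.003],"gripper":0},{"delta_rot":[0,0,0],"linear":[0,0,0.002],"gripper":0},{"delta_rot":[0,0,0],"linear":[0,0,0],"gripper":0},{"delta_rot":[0,0,0],"linear":[0,0,0],"gripper":0}]'
python3 -m crank '[{"delta_rot":[0,0,0],"linear":[0,0,0.001],"gripper":0},{"delta_rot":[0,0,0],"linear":[0,0,0],"gripper":0}]'
python3 -m crank '[{"delta_rot":[0,0,0],"linear":[0,0,0.001],"gripper":0},{"delta_rot":[0,0,0],"linear":[0,0,0],"gripper":0}]'
```

```text
time_s: 8.75
tcp_pos: [0.5537, -0.0947, 0.113]
ee_rot: [[0.999, 0.044, 0.002], [0.044, -0.999, -0.0], [0.002, 0.0, -1.0]]
wrist_force: [0.6, -1.2, 4.6]
gripper_width: 0.005
time_s: 9.0
tcp_pos: [0.5537, -0.0948, 0.1124]
ee_rot: [[0.999, 0.045, 0.001], [0.045, -0.999, -0.0], [0.001, 0.0, -1.0]]
wrist_force: [-1.4, 1.1, 7.1]
gripper_width: 0.006
time_s: 9.25
tcp_pos: [0.5537, -0.0948, 0.1123]
ee_rot: [[0.999, 0.045, 0.002], [0.045, -0.999, -0.0], [0.002, 0.001, -1.0]]
wrist_force: [-2.9, 1.0, 12.2]
gripper_width: 0.005
```

It bottoms out at 0.1123 with the force rising (7 → 12 N). I'll lift and move over the round key.

```bash
python3 -m crank '[{"delta_rot":[0,0,0],"linear":[0,0,0],"gripper":0},{"delta_rot":[0,0,0],"linear":[0,0,-0.012],"gripper":0},{"delta_rot":[0,0,0],"linear":[0,0,-0.03],"gripper":0},{"delta_rot":[0,0,0],"linear":[0,-0.015,-0.015],"gripper":0},{"delta_rot":[0,0,0],"linear":[0,-0.035,0],"gripper":0},{"delta_rot":[0,0,0],"linear":[0,-0.02,0],"gripper":0},{"delta_rot":[0,0,0],"linear":[0,-0.01,0],"gripper":0},{"delta_rot":[0,0,0],"linear":[0,0,0],"gripper":0},{"delta_rot":[0,0,0],"linear":[0,0,0],"gripper":0}]'
python3 - <<'E'
from h import *
s=r.sense();p=s["tcp_pos"];R=np.array(s["ee_rot"]);print(p,R.T@(np.array([.5499,-.0148,p[2]])-p),s["wrist_force"])
for n,(x,y,w,h) in {"scene":(210,130,160,120)}.items():
    c=capture(n);print(n,pix(c,p));cv2.imwrite(f"pics/{n}3.png",cv2.resize(c["img"][y:y+h,x:x+w],None,fx=4,fy=4,interpolation=cv2.INTER_CUBIC))
E
```

```text
time_s: 10.38
tcp_pos: [0.5495, -0.0152, 0.1673]
ee_rot: [[0.999, 0.044, -0.001], [0.044, -0.999, -0.0], [-0.001, 0.0, -1.0]]
wrist_force: [0.4, 0.7, -0.1]
gripper_width: 0.005
[ 0.54948715 -0.01524367  0.16726966] [ 4.31847891e-04 -4.25203697e-04 -3.56735875e-07] [ 0.40683063  0.65425218 -0.05319675]
scene (np.float64(303.6989475201439), np.float64(174.9741387174956))
```

View pics/scene3.png

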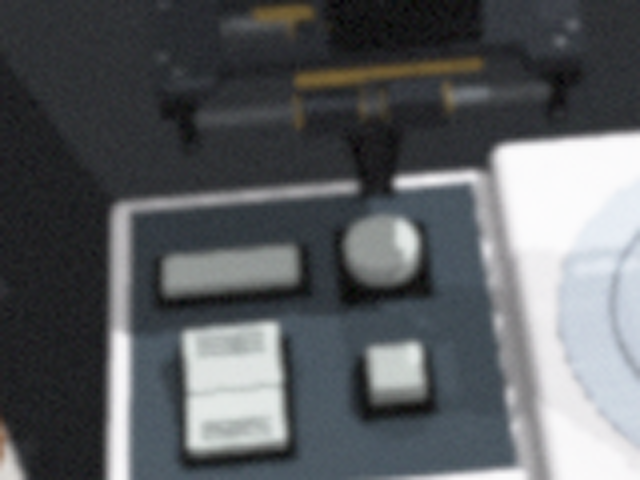

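The bar face has dropped (its top edge went from zoom y ~237 to ~246), so it is in. The tips sit behind and above the round key as expected. Now I press the round key.

```bash
python3 -m crank '[{"delta_rot":[0,0,0],"linear":[0,0,0.018],"gripper":0},{"delta_rot":[0,0,0],"linear":[0,0,0.018],"gripper":0},{"delta_rot":[0,0,0],"linear":[0,0,0.008],"gripper":0},{"delta_rot":[0,0,0],"linear":[0,0,0.004],"gripper":0},{"delta_rot":[0,0,0],"linear":[0,0,0.004],"gripper":0},{"delta_rot":[0,0,0],"linear":[0,0,0.003],"gripper":0},{"delta_rot":[0,0,0],"linear":[0,0,0.001],"gripper":0},{"delta_rot":[0,0,0],"linear":[0,0,0],"gripper":0},{"delta_rot":[0,0,0],"linear":[0,0,0],"gripper":0}]'
python3 -m crank '[{"delta_rot":[0,0,0],"linear":[0,0,0.001],"gripper":0},{"delta_rot":[0,0,0],"linear":[0,0,0],"gripper":0}]'
python3 -m crank '[{"delta_rot":[0,0,0],"linear":[0,0,0.001],"gripper":0},{"delta_rot":[0,0,0],"linear":[0,0,0],"gripper":0},{"delta_rot":[0,0,0],"linear":[0,0,0],"gripper":0}]'
```

```text
time_s: 11.55
tcp_pos: [0.5496, -0.0153, 0.1125]
ee_rot: [[0.999, 0.044, 0.0], [0.044, -0.999, -0.001], [0.0, 0.001, -1.0]]
wrist_force: [-3.1, -3.1, 5.9]
gripper_width: 0.005
time_s: 11.8
tcp_pos: [0.5496, -0.0153, 0.1124]
ee_rot: [[0.999, 0.045, 0.001], [0.045, -0.999, -0.001], [0.001, 0.001, -1.0]]
wrist_force: [-3.5, -1.3, 10.9]
gripper_width: 0.001
time_s: 12.18
tcp_pos: [0.5496, -0.0153, 0.1123]
ee_rot: [[0.999, 0.045, 0.001], [0.045, -0.999, -0.001], [0.001, 0.001, -1.0]]
wrist_force: [-6.3, -1.3, 15.1]
gripper_width: 0.002
```

The round key is bottomed at 0.1123 with 15 N. I'll lift well clear and check.

```bash
python3 -m crank '[{"delta_rot":[0,0,0],"linear":[0,0,-0.01],"gripper":0},{"delta_rot":[0,0,0],"linear":[0,0,-0.03],"gripper":0},{"delta_rot":[0,0,0],"linear":[0,0,-0.05],"gripper":0},{"delta_rot":[0,0,0],"linear":[-0.03,0,-0.05],"gripper":0},{"delta_rot":[0,0,0],"linear":[-0.05,0,-0.03],"gripper":0},{"delta_rot":[0,0,0],"linear":[-0.03,0,0],"gripper":0},{"delta_rot":[0,0,0],"linear":[0,0,0],"gripper":0},{"delta_rot":[0,0,0],"linear":[0,0,0],"gripper":0},{"delta_rot":[0,0,0],"linear":[0,0,0],"gripper":0}]'
python3 - <<'E'
from h import *
print(r.sense()["wrist_force"])
c=capture("scene");cv2.imwrite("pics/scene4.png",cv2.resize(c["img"][130:330,160:480],None,fx=2.5,fy=2.5,interpolation=cv2.INTER_CUBIC))
a=cv2.imread("pics/scene0.png")
s=lambda i:i[165:285,230:355]
cv2.imwrite("pics/cmp4.png",cv2.resize(np.hstack([s(a),s(c["img"])]),None,fx=3.2,fy=3.2,interpolation=cv2.INTER_CUBIC))
E
```

```text
time_s: 13.3
tcp_pos: [0.4405, -0.0194, 0.279]
ee_rot: [[0.999, 0.044, -0.001], [0.044, -0.999, -0.0], [-0.001, 0.0, -1.0]]
wrist_force: [1.1, -0.3, 0.7]
gripper_width: 0.0
[ 1.12207407 -0.31304738  0.74750189]
```

View pics/scene4.png

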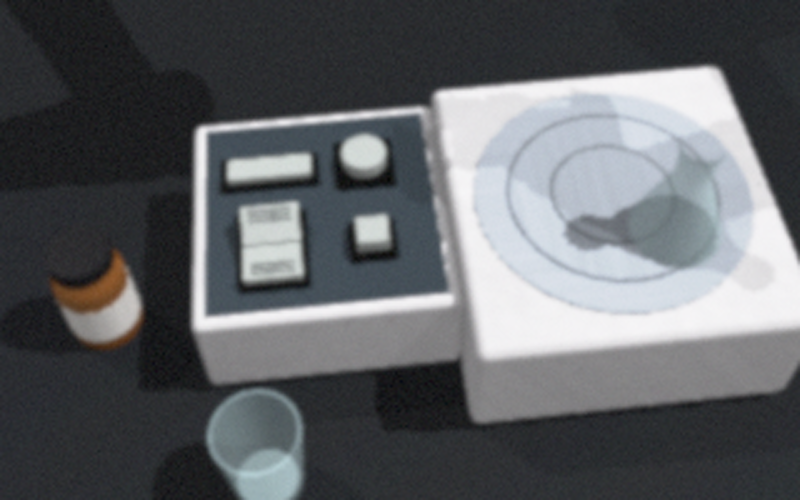

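View pics/cmp4.png

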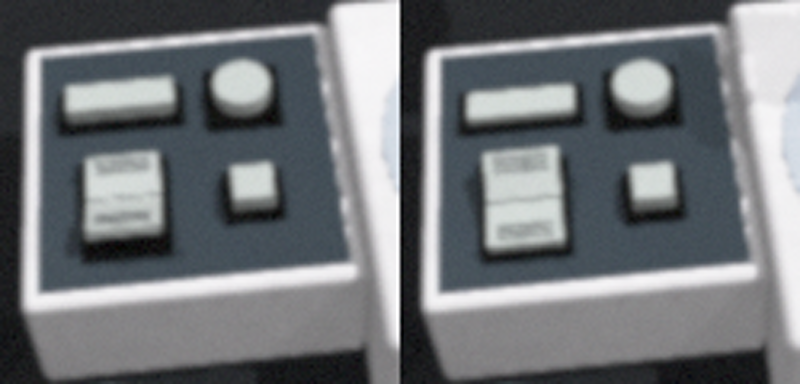

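The before/after pair shows four things:
- **Rocker:** tipped over, with its far end lower.
- **Bar:** down, its top edge at pair y 78 → 85.
- **Round and square keys:** both up and unchanged, at about (240,85) and (252,185).
- **Jar, beaker and flask:** all upright where they stood.

I'll hand the job in.

```bash
python3 -c "
from station import workorder;print(workorder.finish_job())"
```

```text
the job is handed in; nothing more can be done
None
```

I worked the controls in the required order with the shut fingertips, then lifted clear and handed the job in at about 13 s of the 43 s allowed.

| Control | TCP height at its stop | Force at the stop |
|---|---|---|
| Mains rocker | 0.116 m | 14 N |
| Bar heater key | 0.112 m | 12 N |
| Round start key | 0.112 m | 15 N |

Each height matches the stated end of travel. The last pictures show the rocker over, the bar in, and the round and square keys up. The jar, beaker and flask look upright and unmoved; I judged that by eye and did not measure it. The wrist force was about 1 N with the arm clear.

No check failed. The two-view heights of the bar and round keys came out about 3 mm below the stated 120 mm, so I relied on contact force for the depth of each press.

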